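# Clear the ledge and post the spacer through the sprung flap

## Robot

A 6-joint arm with a two-finger parallel gripper is mounted at the origin on the work surface. World frame = base frame: x ahead of the robot, y to its left, z up, the work surface at z = 0. Lengths are in m, angles in rad, forces in N, time in s.
With the tool pointing down it reaches from about 0.3 to 0.95 m from the base axis. Payload 3.1 kg.
Tool frame: the origin (TCP) lies midway between the tips of the shut fingers; the grasp point (between the pads) lies 19 mm behind it; z points along the fingers, y is the line along which they close (so a half turn about z gives the same grasp; the last joint's range is limited). The gripper opens to 85 mm and grips with 20 to 120 N. Pads are 22 mm wide; open, the fingers measure 114 mm over their backs; the gripper's body (76 mm by 85 mm) begins 54 mm behind the grasp point. The pads swing forward as they close: fully open they stand 13 mm farther back than shut.
Start: joints at [-1.231, 0.308, 1.634, -0, 1.2, -0.07], TCP at [0.249, -0.573, 0.231] pointing down, gripper open.
Joint ranges: [-3.06, 3.06], [-0.79, 1.96], [0.05, 2.63], [-1.19, 4.34], [0.05, 2.64], [-2.94, 2.94]. Speed limits (rad/s): [2.79, 2.79, 3.14, 3.14, 3.14, 3.14].

## Interface

Orientations are given as a rotation vector (axis times angle).
In Python, from workcell import * gives the robot as it stands.
- The arm moves only by the shell command python3 -m inch 'ROWS'. ROWS is JSON, a list that holds one entry, the list of rows, each a list of 7 numbers: the shift along the tool's x, y, z in cm, then the turn, a rotation vector about the tool's x, y, z in rad, then the finger opening in cm, from 0 to 8.54. In form: [[[x, y, z, rx, ry, rz, hand], ...]]. A call has 1 to 12 rows; each row is the pose to reach, as a shift and turn from the pose commanded when the call began, along the tool's axes at that moment; what a row does not reach only later rows make up. A row lasts 1/10 s, in which the tool goes at most 50 mm and 8.59 degrees, less where a joint would pass 70% of its speed; a pose out of reach is approached as far as the arm can. A call with a gripper value outside its range is refused whole. The fingers move at their own pace and stop on an object; the grip force is fixed at half the most. Time passes only in rows, so rows that repeat a pose let the fingers close. It gives the time, the measured TCP pose, the force, the opening and the grip force at its end, in the units of the state.
- read_state(): the state, without advancing time (a new reading comes with each control period).
- read_camera(name): name is "scene" or "side" or "wrist"; returns (picture, depth): 480x640x3 uint8, red, green, blue; 480x640 float32, m along the optical axis (not along the pixel's ray), 0 where there is no reading.
- get_calibration(name): a dict with "fx", "fy", "cx", "cy" (pixels), "dist" ([k1, k2, p1, p2, k3] as OpenCV has them; the pictures are not rectified), "world_to_cam" (4x4, takes a point from world to camera coordinates); the wrist camera has in their place "T_tool_cam" (4x4, takes a point from camera to tool coordinates, whose origin is the TCP and whose axes are the flange's). Camera axes: x right, y down, z forward; pixel columns grow to the right and rows downward; lengths in m; the calibration is good to about 2 mm. A picture is of the moment at which its call begins: read the wrist's pose just before it. get_calibration takes no time and is no camera call.
- job_done(): hands the job in; it is judged then, once.
Trained networks look in the newest picture that a camera, given by its name, has taken for a name from the list of things; names that differ only in an ending like _2 or _b are one class to them, and where a whole thing is asked for, a point or a joint stands for the part that bears it (a point fixed in the world has none). Each returns a list of dicts, best first, with "conf" (0 to 1); they miss things now and then, are a little off and sometimes report something else, mostly with a low value. They report only what shows in the picture. A call takes as long as a camera call.
- search_frame(camera, name): "centre" ([x, y, z] in m, in world coordinates, good to about 4 mm: the middle of the surface that is visible of it).
- regions_of(camera, name): "region" (480x640 bool, what is visible of it).
- pinpoint(camera, name): "centre" ([x, y, z] in m, in world coordinates, good to about 4 mm: a listed point, or the origin of a listed thing).
The state is a dict: "t": time; "q": joint angles; "qvel": joint speeds; "joint_torque": joint torques, N m; "tool_pos": TCP position; "orientation": TCP orientation; "wrist_force": force on the tool from outside, world axes, zero at the start; "ft_torque": the same for the moment, N m; "grip_width": finger opening in m; "grip_force": force on a finger pad.
Only numpy, scipy, OpenCV 4.12 (cv2) and the standard library are available. Lean on these libraries where they do the work, as an engineer would, in place of code of your own. Each camera call takes 0.05 s, during which the arm holds its last target. There are 200 camera calls.

## Task

Someone left the black folding hex key set on the loading ledge of the flap bin: take it off and lay it (do not drop it from a height) in the pulled-out drawer of the parts cabinet. Then put the square white nylon spacer tube on the cleared ledge and push it through the sprung flap, right off the end of the shelf inside so that it falls to the bottom of the bin and the flap shuts behind it. Leave the other loose things on the bench where they are.

Things in the scene. Friction and masses are not known exactly. Their poses are not given: they have to be found in the camera images.
- bin: Fixed upright flap bin with clear sides and roof, 130 mm wide (y), 235 mm deep (x), 215 mm tall. Origin: on the bench below the middle of its front face (x = 0); x points level into the bin, z up. The face is 12 mm thick; its opening is 70 mm wide and 64 mm high, sill at z = 130 mm, lintel underside at z = 194 mm, centred on y = 0.
- ledge_front (a point): Middle of the front edge of the bin's level loading ledge, on its top. The ledge is 100 mm wide and runs 160 mm from here along bin +x to the front face, level with the sill (z = 130 mm). Two guide lips, 10 mm high and 6 mm thick, run along it, 64 mm apart inside.
- shelf_edge (a point): Middle of the inner shelf's end, 50 mm inside the front face, level with the ledge; beyond it is a 124 mm drop. The 120 mm tube tips over only when pushed until its tail is some 20 to 30 mm inside the face. A shut gripper pointing straight down is stopped by the lintel before that; tilted 35 to 45 degrees forward it reaches in under the lintel (30 mm is enough).
- flap (a joint): Sprung aluminium flap that closes the bin's opening, 66 mm wide, 58 mm tall, 5 mm thick, hinged along its top edge (bin x = 10 mm, z = 192 mm). 0 = shut (hanging upright); grows to 1.8 rad as it is pushed inward (bin +x). The spring shuts it again: well under 1 N at its lower edge, a few N near the hinge.
- hexset_mid (a point): Centre of the black folding hex key set (the obstacle), 34 (its x) x 110 (its y, long axis) x 26 mm (z), about 250 g. It starts lying across the two guide lips of the ledge, its underside 10 mm above the ledge.
- tube_mid (a point): Centre of the white nylon spacer tube of square section, 120 mm long (its x), 40 x 40 mm, about 200 g, with only a 12 mm bore; a shut gripper can push on its end. It starts lying on the bench on one side or the other of the bin.
- drawer_spot (a point): Point on the floor of the cabinet's pulled-out translucent drawer, middle of the part open from above. x points into the cabinet (level), z up. Free floor: 66 mm to the drawer front (-x), 60 mm or more to the cabinet's face (+x; its top is 74 mm above this floor), 83 mm to each side. The side walls rise 55 mm, the front 63 mm above the floor.
- drawer (a joint): Slide of the drawer (m): -0.15 = shut, 0 = pulled out by 150 mm, grows as it is pulled out further; it starts near 0 and slides with about 3 N of friction.
- roundtube: round white nylon tube, 44 mm across and 110 mm tall, standing on end; not part of the job. Origin: at its underside.
- socket: deep chrome socket, 38 mm across, 80 mm tall, standing; not part of the job. Origin: at its underside.
- clamp: green C-shaped pipe clamp, about 140 x 60 mm, 24 mm tall, lying flat; not part of the job. Origin: at its underside.
- driver: black-handled screwdriver, 190 mm, lying; not part of the job. Origin: at its underside.
- wrench: steel wrench, 180 mm, lying; not part of the job. Origin: at its underside.
- jar: lidded jar, 64 mm across, 85 mm tall; not part of the job. Origin: at its underside.
- hexset: The same hex key set; origin at the middle of its underside.
- tube: The same square tube; origin at the middle of its underside as it lies at the start.

How it is judged:
On the way, in this order (a step that is already met when the one before it is completed fails the run):
1. the hex key set lies released in the drawer (x of hexset_mid in the frame of drawer_spot between -0.075 and 0.13 m and y of hexset_mid in the frame of drawer_spot between -0.085 and 0.085 m and z of hexset_mid in the frame of drawer_spot between 0 and 0.04 m and contact force between hexset and the fingers below 0.05 N and linear speed of hexset below 0.03 m/s), for 0.2 s.
2. the tube holds the flap open on its way in (value of joint flap above 0.5 rad and x of tube_mid in the frame of bin between -0.05 and 0.06 m and y of tube_mid in the frame of bin between -0.035 and 0.035 m and z of tube_mid in the frame of bin between 0.13 and 0.19 m), for 0.05 s.
At the end, for the whole second after the job is handed in: The hex key set lies at rest on the drawer's floor, within its walls (centre less than 40 mm above the floor); the square tube lies at rest inside the bin, behind the front and fallen off the inner shelf (centre below 110 mm), and the flap is shut (under 0.1 rad) (x of hexset_mid in the frame of drawer_spot between -0.075 and 0.13 m and y of hexset_mid in the frame of drawer_spot between -0.085 and 0.085 m and z of hexset_mid in the frame of drawer_spot between 0 and 0.04 m and contact force between hexset and the fingers below 0.05 N and x of tube_mid in the frame of bin between 0.05 and 0.235 m and y of tube_mid in the frame of bin between -0.065 and 0.065 m and z of tube_mid in the frame of bin below 0.11 m and value of joint flap below 0.1 rad and linear speed of each of tube, hexset below 0.02 m/s); the robot touches nothing.
It fails at once if another loose thing (round tube, socket, clamp, screwdriver, wrench or jar) is moved by more than 40 mm (distance of any of roundtube, socket, clamp, driver, wrench, jar from where it was at the start of the episode above 0.04 m).
It fails at once if the hex key set is dropped into the drawer from a height (over 0.9 m/s within the drawer) (x of hexset_mid in the frame of drawer_spot between -0.075 and 0.13 m and y of hexset_mid in the frame of drawer_spot between -0.085 and 0.085 m and z of hexset_mid in the frame of drawer_spot between -0.02 and 0.06 m and linear speed of hexset above 0.9 m/s).
It also fails if it takes over 72 s, if anything falls off the work surface, if the arm or the gripper's body presses on something with over 40 N, if the wrist force passes 120 N, or if a joint passes its speed limit or range.

## Working session

There is one attempt and no reset: what is moved stays moved. The work goes in short steps, Python scripts to look and compute and a shell command to move; the robot and the scene stay as the last step left them, time stands still between calls to the robot, and variables do not carry over. Pictures are saved under pics/ and viewed, at most 10 in all, crops included, and the job is handed in when it is done.

```bash
ls; mkdir -p pics
cat > look.py <<'E'
from workcell import *
import numpy as np, cv2
def shot(c,n):
    im,d=read_camera(c); cv2.imwrite(f'pics/{n}.png',im[:,:,::-1]); return im,d
E
python3 - <<'E'
from look import *
a,_=shot('scene','s1'); b,_=shot('side','d1')
for c in ('scene','side'):
    for n in ['bin','ledge_front','shelf_edge','hexset_mid','tube_mid','drawer_spot','roundtube','socket','clamp','driver','wrench','jar']:
        r=pinpoint(c,n)
        print(c,n,[(np.round(x['centre'],3).tolist(),round(x['conf'],2)) for x in r[:2]])
print(read_state())
E
```

```text
pics
scene bin [([0.443, -0.239, -0.001], 0.68)]
scene ledge_front []
scene shelf_edge []
scene hexset_mid [([0.594, -0.144, 0.153], 0.8), ([0.483, -0.372, 0.019], 0.54)]
scene tube_mid [([0.481, -0.373, 0.018], 0.68)]
scene drawer_spot [([0.561, 0.322, 0.127], 0.83)]
scene roundtube [([0.465, 0.087, 0.002], 0.71)]
scene socket [([0.652, -0.309, -0.001], 0.75)]
scene clamp [([0.66, 0.109, 0.0], 0.66)]
scene driver [([0.443, -0.241, -0.0], 0.61)]
scene wrench [([0.439, 0.268, -0.0], 0.69)]
scene jar [([0.771, 0.146, -0.001], 0.71)]
side bin [([0.654, -0.309, 0.0], 0.54)]
side ledge_front [([0.545, -0.139, 0.126], 0.91), ([0.436, 0.267, -0.002], 0.63)]
side shelf_edge []
side hexset_mid [([0.595, -0.151, 0.155], 0.75)]
side tube_mid [([0.481, -0.369, 0.021], 0.89)]
side drawer_spot [([0.567, 0.328, 0.125], 0.94), ([0.657, -0.31, 0.0], 0.29)]
side roundtube [([0.47, 0.086, 0.004], 0.81)]
side socket [([0.655, -0.312, -0.0], 0.95)]
side clamp [([0.662, 0.106, 0.003], 0.93)]
side driver [([0.438, -0.242, 0.003], 0.84)]
side wrench [([0.442, 0.269, -0.001], 0.8)]
side jar [([0.774, 0.149, 0.001], 0.78), ([0.544, -0.139, 0.127], 0.62)]
{'t': 1.3, 'q': array([-1.23070429e+00,  3.08094862e-01,  1.63380435e+00,  1.41176902e-05,
        1.19970271e+00, -6.97018477e-02]), 'qvel': array([-0.00044004,  0.00143392, -0.00064403,  0.00112072, -0.00098104,
        0.00130954]), 'joint_torque': array([-1.62973965e-04, -4.15284777e+01, -2.77076375e+01,  1.15350178e-05,
        8.32015266e-04, -3.54922986e-05]), 'tool_pos': array([ 0.24899147, -0.57326449,  0.23127315]), 'orientation': array([-3.07586760e+00, -6.39198008e-01, -1.85167079e-05]), 'wrist_force': array([ 0.21092406,  0.25871098, -0.24678268]), 'ft_torque': array([ 0.05285722, -0.01315139,  0.01355783]), 'grip_force': 0.0, 'grip_width': 0.08532574820643032}
```

View pics/s1.png

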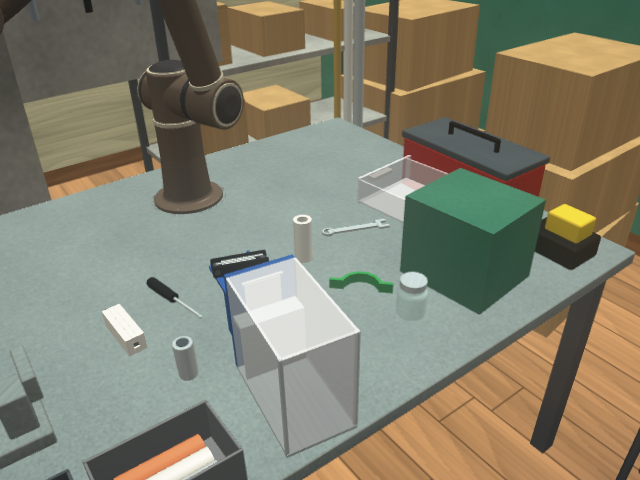

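View pics/d1.png

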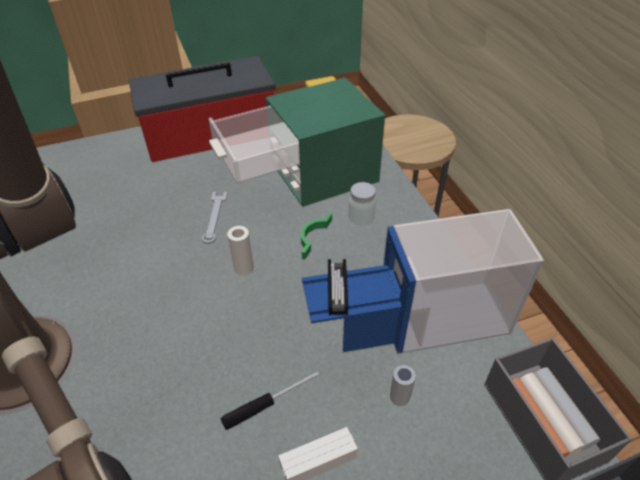

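The pictures show the bin's ledge facing the robot with the hex set across it (side view about 338,287). The tube lies at side (318,453), the driver and socket are close by, and the drawer at side (255,145) opens towards the robot. Next I'll measure the yaws.

```bash
cat >> look.py <<'E'
def cloud(c,d,st=None):
    k=get_calibration(c); K=np.array([[k['fx'],0,k['cx']],[0,k['fy'],k['cy']],[0,0,1]])
    v,u=np.mgrid[0:480,0:640]; 
    n=cv2.undistortPointsIter(np.stack([u,v],-1).reshape(-1,1,2).astype(float),K,np.array(k['dist']),None,None,(3,40,1e-8)).reshape(480,640,2)
    P=np.concatenate([n*d[...,None],d[...,None]],-1)
    if c=='wrist':
        from scipy.spatial.transform import Rotation as R
        T=np.eye(4);T[:3,:3]=R.from_rotvec(st['orientation']).as_matrix();T[:3,3]=st['tool_pos'];T=T@k['T_tool_cam']
    else: T=np.linalg.inv(k['world_to_cam'])
    return P@T[:3,:3].T+T[:3,3]
def rect(P,m,zlo,zhi):
    q=P[m&(P[...,2]>zlo)&(P[...,2]<zhi)]
    if len(q)<20: return None
    r=cv2.minAreaRect((q[:,:2]*1000).astype(np.float32))
    return len(q),np.round(cv2.boxPoints(r)).tolist(),round(r[2],1),np.round(r[1]),round(float(np.median(q[:,2])),4)
E
python3 - <<'E'
from look import *
for c in ('side','scene'):
    im,d=read_camera(c); P=cloud(c,d); ok=d>0
    for n,lo,hi in [('tube',.034,.046),('hexset',.155,.175)]:
        r=regions_of(c,n)
        if r: print(c,n,round(r[0]['conf'],2),rect(P,r[0]['region']&ok,lo,hi))
    I=im.astype(int); blue=(I[...,2]>I[...,0]+40)&(I[...,2]>I[...,1]+20)
    print(c,'ledge',rect(P,blue&ok,.122,.134)); print(c,'lips',rect(P,blue&ok,.137,.142)); print('binfronttop',rect(P,blue&ok,.205,.22))
    green=(I[...,1]>I[...,0]+25)&(P[...,0]<.95)&(P[...,1]>.15)&(P[...,1]<.6)&(P[...,0]>.4)
    z=P[...,2][green&ok]; print('cab top z',np.percentile(z,97) if len(z) else None, rect(P,green&ok,np.percentile(z,97)-.006,1))
    r=regions_of(c,'drawer')
    if r:
        m=r[0]['region']&ok; print('drawer',r[0]['conf'],m.sum(),np.percentile(P[m],[2,50,98],axis=0).round(3).tolist(),rect(P,m,.17,.2))
E
```

```text
side tube 0.56 (1949, [[420.0, -353.0], [423.0, -395.0], [542.0, -387.0], [540.0, -345.0]], 3.6, array([120.,  42.]), 0.0406)
side hexset 0.68 (796, [[562.0, -198.0], [592.0, -209.0], [630.0, -106.0], [600.0, -95.0]], 69.7, array([109.,  32.]), 0.1621)
side ledge (2760, [[531.0, -203.0], [698.0, -231.0], [718.0, -112.0], [551.0, -84.0]], 80.4, array([120., 169.]), 0.1303)
side lips (516, [[532.0, -207.0], [698.0, -232.0], [713.0, -125.0], [548.0, -101.0]], 81.7, array([108., 168.]), 0.1397)
binfronttop (466, [[688.0, -231.0], [700.0, -233.0], [720.0, -101.0], [708.0, -99.0]], 81.4, array([133.,  13.]), 0.2152)
cab top z 0.20343878278461977 (4039, [[628.0, 429.0], [653.0, 226.0], [872.0, 253.0], [847.0, 456.0]], 7.1, array([221., 205.]), 0.2009)
drawer 0.76 4837 [[0.482, 0.225, 0.124], [0.57, 0.341, 0.145], [0.666, 0.415, 0.19]] (1013, [[464.0, 404.0], [482.0, 215.0], [661.0, 232.0], [643.0, 421.0]], 5.4, array([180., 190.]), 0.179)
scene tube 0.89 (802, [[419.0, -353.0], [421.0, -394.0], [549.0, -386.0], [546.0, -346.0]], 3.5, array([128.,  41.]), 0.0402)
scene hexset 0.56 (755, [[561.0, -195.0], [597.0, -209.0], [637.0, -107.0], [600.0, -92.0]], 68.7, array([110.,  39.]), 0.1619)
scene ledge (87, [[537.0, -189.0], [700.0, -230.0], [704.0, -214.0], [541.0, -172.0]], 75.5, array([ 17., 168.]), 0.1296)
scene lips None
binfronttop (288, [[688.0, -229.0], [705.0, -231.0], [723.0, -103.0], [706.0, -101.0]], 81.8, array([129.,  17.]), 0.2146)
cab top z 0.20155340339708636 (4805, [[628.0, 430.0], [654.0, 225.0], [876.0, 253.0], [850.0, 458.0]], 7.2, array([224., 206.]), 0.1999)
drawer 0.91 3012 [[0.492, 0.225, 0.123], [0.526, 0.312, 0.156], [0.636, 0.408, 0.189]] (879, [[484.0, 410.0], [500.0, 218.0], [656.0, 231.0], [641.0, 423.0]], 4.7, array([157., 192.]), 0.1789)
```

```bash
cat > plan.py <<'E'
import sys; from look import *
from scipy.spatial.transform import Rotation as R
# args: x y z (m) angle-of-tool-y(deg) [forward tilt deg, heading deg of tilt]
def go(p,a,tilt=0,head=0):
    s=read_state(); T0=R.from_rotvec(s['orientation']); a=np.radians(a)
    M=np.array([[-np.sin(a),np.cos(a),0],[np.cos(a),np.sin(a),0],[0,0,-1]]).T
    h=np.radians(head)
    M=R.from_rotvec(np.radians(tilt)*np.array([np.sin(h),-np.cos(h),0]))*R.from_matrix(M)
    d=T0.inv().apply(np.array(p)-s['tool_pos'])*100
    print(p,np.round(np.degrees(np.degrees(0))),'cm',d.round(2),'rot',(T0.inv()*M).as_rotvec().round(3),'F',s['wrist_force'].round(1),'t',s['t'])
if __name__=='__main__':
    v=[float(x) for x in sys.argv[1:]]; go(v[:3],*v[3:])
E
python3 plan.py 0.596 -0.152 0.25 -20.5
```

```text
[0.596, -0.152, 0.25] 0.0 cm [ 48.61 -24.81  -1.87] rot [ 0.    -0.    -0.803] F [ 0.3  0.8 -0.4] t 1.7
```

```bash
python3 -m inch '[[[48.6,-24.8,-1.9,0,0,-0.8,7],[48.6,-24.8,-1.9,0,0,-0.8,7],[48.6,-24.8,-1.9,0,0,-0.8,7],[48.6,-24.8,-1.9,0,0,-0.8,7],[48.6,-24.8,-1.9,0,0,-0.8,7],[48.6,-24.8,-1.9,0,0,-0.8,7],[48.6,-24.8,-1.9,0,0,-0.8,7],[48.6,-24.8,-1.9,0,0,-0.8,7],[48.6,-24.8,-1.9,0,0,-0.8,7],[48.6,-24.8,-1.9,0,0,-0.8,7],[48.6,-24.8,-1.9,0,0,-0.8,7],[48.6,-24.8,-1.9,0,0,-0.8,7]]]'
python3 - <<'E'
from look import *
s=read_state(); im,d=shot('wrist','w1'); P=cloud('wrist',d,s); 
r=regions_of('wrist','hexset'); print([x['conf'] for x in r])
if r: print(rect(P,r[0]['region']&(d>0),.15,.175))
I=im.astype(int); blue=(I[...,2]>I[...,0]+40)&(I[...,2]>I[...,1]+20)
print('lips',rect(P,blue&(d>0),.136,.143)); print('ledge',rect(P,blue&(d>0),.124,.134))
E
python3 plan.py 0.596 -0.152 0.14 -20.5
```

```text
t: 2.9
tool_pos: [0.5993, -0.1474, 0.2508]
orientation: [2.579, 1.794, 0.006]
wrist_force: [-0.5, -0.1, 0.0]
grip_width: 0.0698
grip_force: 0.0
[0.66]
(7940, [[562.0, -197.0], [594.0, -208.0], [631.0, -104.0], [599.0, -93.0]], 70.6, array([110.,  34.]), 0.1614)
lips (3423, [[533.0, -215.0], [704.0, -228.0], [713.0, -101.0], [542.0, -88.0]], 85.7, array([127., 171.]), 0.1395)
ledge (19670, [[532.0, -202.0], [701.0, -228.0], [720.0, -102.0], [550.0, -77.0]], 81.5, array([127., 171.]), 0.1296)
[0.596, -0.152, 0.14] 0.0 cm [-8.000e-02  1.000e-02  1.101e+01] rot [-0.     0.001 -0.   ] F [ 0.  -0.5 -0.2] t 3.0
```

View pics/w1.png

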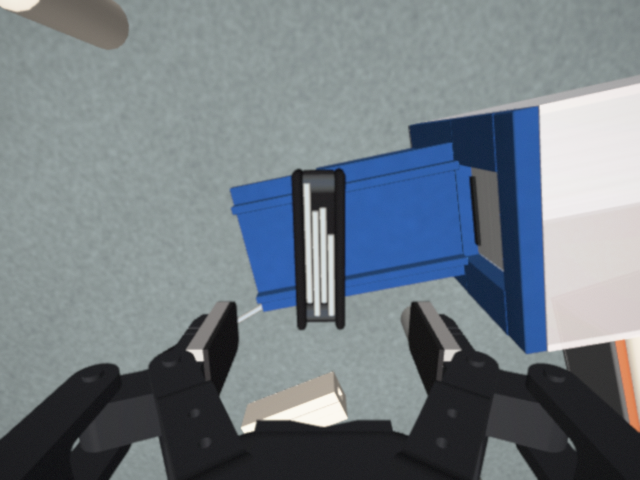

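The wrist picture shows the hex set at (320,250), centred between the fingers (225 and 425) and parallel to them. Its measured centre of (0.5965, -0.1505) agrees. I'll go down and grip.

```bash
python3 -m inch '[[[0,0,3,0,0,0,7],[0,0,6,0,0,0,7],[0,0,8,0,0,0,7],[0,0,9.5,0,0,0,7],[0,0,11,0,0,0,7],[0,0,11,0,0,0,7],[0,0,11,0,0,0,2],[0,0,11,0,0,0,2],[0,0,11,0,0,0,2],[0,0,11,0,0,0,2],[0,0,11,0,0,0,2],[0,0,11,0,0,0,2]]]'
python3 -m inch '[[[0,0,0,0,0,0,2],[0,0,0,0,0,0,2],[0,0,-1,0,0,0,2],[0,0,-3,0,0,0,2],[0,0,-6,0,0,0,2],[0,0,-9,0,0,0,2],[0,0,-12,0,0,0,2],[0,0,-13,0,0,0,2],[0,0,-13,0,0,0,2]]]'
python3 plan.py 0.56 0.324 0.27 7
```

```text
t: 4.2
tool_pos: [0.597, -0.1525, 0.142]
orientation: [2.582, 1.786, 0.002]
wrist_force: [-1.7, -0.0, 7.1]
grip_width: 0.0331
grip_force: 61.2
t: 5.1
tool_pos: [0.5968, -0.1524, 0.2718]
orientation: [2.582, 1.785, 0.003]
wrist_force: [0.7, 0.0, -3.9]
grip_width: 0.0327
grip_force: 60.4
[0.56, 0.324, 0.27] 0.0 cm [ 43.27 -20.26   0.12] rot [ 0.003  0.001 -0.483] F [ 0.7  0.  -3.9] t 5.1
```

```bash
python3 -m inch '[[[4,-2,0,0,0,-0.05,2],[8,-3.8,0,0,0,-0.1,2],[12,-5.6,0,0,0,-0.15,2],[16,-7.5,0,0,0,-0.2,2],[20,-9.4,0,0,0,-0.25,2],[24,-11.2,0,0,0,-0.3,2],[28,-13.1,0,0,0,-0.35,2],[32,-15,0,0,0,-0.4,2],[36,-16.9,0,0,0,-0.44,2],[40,-18.7,0,0,0,-0.48,2],[43.3,-20.3,0,0,0,-0.48,2],[43.3,-20.3,0,0,0,-0.48,2]]]'
python3 - <<'E'
from look import *
s=read_state(); im,d=shot('wrist','w2'); P=cloud('wrist',d,s)
for c in('wrist','side','scene'):
    if c!='wrist': read_camera(c)
    for n in('drawer_spot','hexset_mid'): print(c,n,[(np.round(x['centre'],3).tolist(),round(x['conf'],2)) for x in pinpoint(c,n)[:2]])
E
python3 plan.py 0.56 0.324 0.129 7
```

```text
t: 6.3
tool_pos: [0.5563, 0.3291, 0.2667]
orientation: [-2.077, -2.352, 0.004]
wrist_force: [-0.6, -0.2, -3.1]
grip_width: 0.0327
grip_force: 60.4
wrist drawer_spot []
wrist hexset_mid [([0.554, 0.333, 0.278], 0.81)]
side drawer_spot [([0.566, 0.328, 0.123], 0.8)]
side hexset_mid [([0.557, 0.327, 0.282], 0.86), ([0.699, -0.167, -0.001], 0.4)]
scene drawer_spot [([0.565, 0.322, 0.128], 0.92)]
scene hexset_mid [([0.557, 0.33, 0.28], 0.9)]
[0.56, 0.324, 0.129] 0.0 cm [ 0.04  0.08 14.13] rot [-0.     0.    -0.005] F [ 0.1  1.3 -2.8] t 6.75
```

View pics/w2.png

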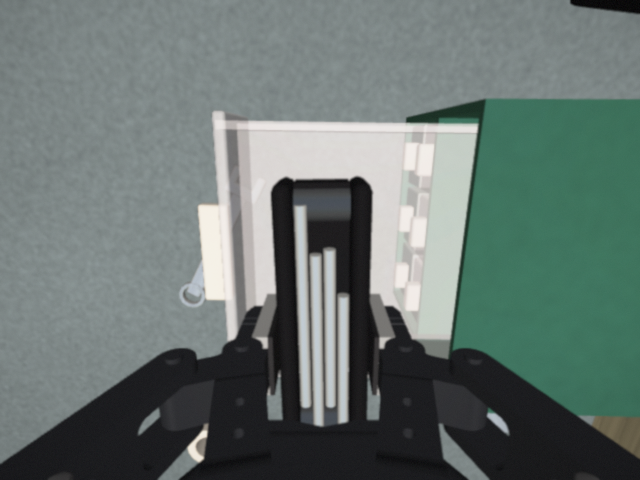

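The hex set (320,300) hangs over the open drawer, between its front wall (230) and the cabinet face (440), so I'll lower it. The floor is at 0.126, so the underside should touch near TCP z = 0.129.

```bash
python3 -m inch '[[[0,0,3,0,0,0,2],[0,0,6,0,0,0,2],[0,0,8.5,0,0,0,2],[0,0,10.5,0,0,0,2],[0,0,12,0,0,0,2],[0,0,12.8,0,0,0,2],[0,0,13.2,0,0,0,2],[0,0,13.5,0,0,0,2],[0,0,13.5,0,0,0,2]]]'
python3 plan.py 0.56 0.324 0.129 7
```

```text
t: 7.65
tool_pos: [0.5595, 0.3249, 0.136]
orientation: [2.085, 2.349, 0.002]
wrist_force: [0.1, 0.3, -3.0]
grip_width: 0.0327
grip_force: 60.4
[0.56, 0.324, 0.129] 0.0 cm [-0.09  0.04  0.7 ] rot [ 0.001 -0.    -0.003] F [ 0.1  0.3 -3. ] t 7.65
```

```bash
python3 -m inch '[[[0,0,0.2,0,0,0,2],[0,0,0.4,0,0,0,2],[0,0,0.6,0,0,0,2],[0,0,0.7,0,0,0,2],[0,0,0.7,0,0,0,2]]]'
```

```text
t: 8.15
tool_pos: [0.559, 0.3246, 0.1282]
orientation: [2.085, 2.35, -0.0]
wrist_force: [-0.9, -0.3, -3.4]
grip_width: 0.0327
grip_force: 60.4
```

```bash
python3 -m inch '[[[0,0,0.15,0,0,0,2],[0,0,0.3,0,0,0,2],[0,0,0.45,0,0,0,2],[0,0,0.45,0,0,0,2]]]'
```

```text
t: 8.55
tool_pos: [0.5611, 0.3249, 0.128]
orientation: [2.083, 2.348, 0.005]
wrist_force: [-1.6, -3.6, 11.3]
grip_width: 0.0331
grip_force: 62.0
```

Contact shows as +11 N, so I'll release and rise.

```bash
python3 -m inch '[[[0,0,-0.2,0,0,0,5.5],[0,0,-0.2,0,0,0,5.5],[0,0,-0.2,0,0,0,5.5],[0,0,-0.2,0,0,0,5.5],[0,0,-1,0,0,0,5.5],[0,0,-3,0,0,0,5.5],[0,0,-6,0,0,0,5.5],[0,0,-10,0,0,0,5.5],[0,0,-14,0,0,0,6.5],[0,0,-14,0,0,0,6.5]]]'
python3 - <<'E'
from look import *
for c in('side','scene'):
    read_camera(c)
    for n in('drawer_spot','hexset_mid','tube_mid'): print(c,n,[(np.round(x['centre'],3).tolist(),round(x['conf'],2)) for x in pinpoint(c,n)[:2]])
E
python3 plan.py 0.481 -0.37 0.25 93.6;python3 plan.py 0.481 -0.37 0.25 -86.4
```

```text
t: 9.55
tool_pos: [0.5616, 0.3264, 0.2713]
orientation: [2.083, 2.347, 0.016]
wrist_force: [0.6, 0.2, 0.2]
grip_width: 0.0651
grip_force: 0.0
side drawer_spot [([0.565, 0.327, 0.124], 0.96)]
side hexset_mid [([0.554, 0.326, 0.14], 0.74)]
side tube_mid [([0.483, -0.367, 0.02], 0.82)]
scene drawer_spot [([0.561, 0.322, 0.126], 0.84)]
scene hexset_mid [([0.556, 0.332, 0.142], 0.54)]
scene tube_mid [([0.482, -0.374, 0.022], 0.62)]
[0.481, -0.37, 0.25] 0.0 cm [-68.01 -15.87   1.31] rot [-0.004 -0.002 -1.515] F [ 0.2 -0.5  0.2] t 9.95
[0.481, -0.37, 0.25] 0.0 cm [-68.01 -15.87   1.31] rot [-0.002  0.004  1.627] F [ 0.2 -0.5  0.2] t 9.95
```

The hex set lies in the drawer (centre z 0.141 against 0.139 expected). Next the tube.

```bash
python3 -m inch '[[[-5,-1.2,0,0,0,0.13,7],[-10,-2.4,0,0,0,0.26,7],[-15,-3.6,0,0,0,0.39,7],[-20,-4.7,0,0,0,0.5,7],[-25,-5.9,0,0,0,0.63,7],[-29.5,-7,0,0,0,0.75,7],[-34,-8,0.2,0,0,0.85,7],[-38.5,-9,0.4,0,0,0.97,7],[-43,-10,0.5,0,0,1.1,7],[-47.5,-11.1,0.6,0,0,1.22,7],[-52,-12.1,0.8,0,0,1.34,7],[-52,-12.1,0.8,0,0,1.34,7]]]'
python3 plan.py 0.481 -0.37 0.2 -86.4
```

```text
t: 11.15
tool_pos: [0.4993, -0.2111, 0.2549]
orientation: [3.094, 0.535, -0.003]
wrist_force: [-0.0, 0.6, 0.0]
grip_width: 0.0699
grip_force: 0.0
[0.481, -0.37, 0.2] 0.0 cm [-7.04 14.34  5.52] rot [0.002 0.002 0.279] F [-0.   0.6  0. ] t 11.15
```

```bash
python3 -m inch '[[[-2,4,1,0,0,0.1,7],[-4,8,2.5,0,0,0.2,7],[-6,12,4,0,0,0.28,7],[-7,14.3,5.5,0,0,0.28,7],[-7,14.3,5.5,0,0,0.28,7],[-7,14.3,5.5,0,0,0.28,7]]]'
python3 - <<'E'
from look import *
s=read_state(); im,d=shot('wrist','w3'); P=cloud('wrist',d,s)
r=regions_of('wrist','tube'); print([x['conf'] for x in r])
if r: print(rect(P,r[0]['region']&(d>0),.03,.05))
im,d=read_camera('side');P=cloud('side',d);r=regions_of('side','tube'); print(rect(P,r[0]['region']&(d>0),.034,.046))
E
python3 plan.py 0.481 -0.37 0.014 -86.4
```

```text
t: 11.75
tool_pos: [0.4833, -0.3634, 0.1995]
orientation: [-3.137, -0.109, 0.003]
wrist_force: [-0.0, 2.0, 0.5]
grip_width: 0.0698
grip_force: 0.0
[0.81]
(6469, [[420.0, -355.0], [422.0, -395.0], [542.0, -387.0], [540.0, -347.0]], 3.5, array([121.,  40.]), 0.0395)
(1941, [[420.0, -354.0], [423.0, -396.0], [542.0, -387.0], [539.0, -346.0]], 4.2, array([120.,  42.]), 0.0406)
[0.481, -0.37, 0.014] 0.0 cm [-0.42  0.65 18.76] rot [ 0.    -0.001  0.009] F [-0.4  0.8  0.6] t 11.95
```

View pics/w3.png

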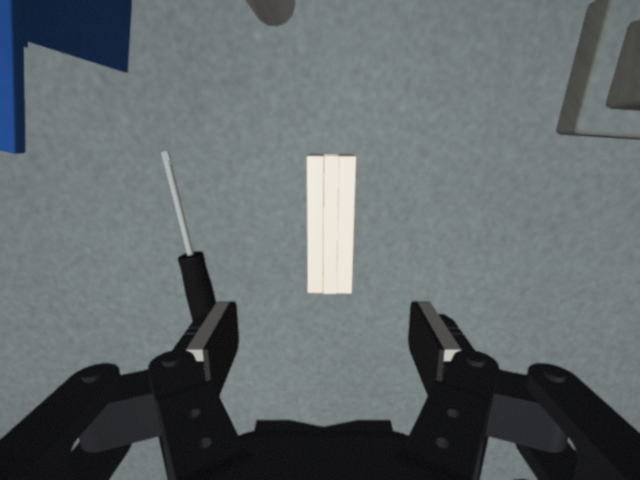

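The tube (330,225) lies parallel to the fingers and the driver's handle (195,285) is clear. Its centre is (0.481, -0.371). I'll go down and grip.

```bash
python3 -m inch '[[[-0.2,0.3,4,0,0,0,6.5],[-0.4,0.6,8,0,0,0,6.5],[-0.4,0.7,12,0,0,0,6.5],[-0.4,0.7,15,0,0,0,6.5],[-0.4,0.7,17,0,0,0,6.5],[-0.4,0.7,18.2,0,0,0,6.5],[-0.4,0.7,18.7,0,0,0,6.5],[-0.4,0.7,18.7,0,0,0,6.5]]]'
python3 -m inch '[[[0,0,0,0,0,0,3],[0,0,0,0,0,0,3],[0,0,0,0,0,0,3],[0,0,0,0,0,0,3],[0,0,0,0,0,0,3],[0,0,0,0,0,0,3],[0,0,-1,0,0,0,3],[0,0,-4,0,0,0,3],[0,0,-9,0,0,0,3],[0,0,-14,0,0,0,3],[0,0,-19,0,0,0,3],[0,0,-19,0,0,0,3]]]'
python3 - <<'E'
from plan import *
b=np.array([.698,-.165]); e=np.array([.989,-.148])
p=b-.09*e; print(p); go([*p,.22],-98.5); go([*p,.146],-98.5)
E
```

```text
t: 12.75
tool_pos: [0.4808, -0.3715, 0.0141]
orientation: [3.139, 0.111, 0.001]
wrist_force: [-0.3, 1.1, -0.7]
grip_width: 0.0649
grip_force: 0.0
t: 13.95
tool_pos: [0.4846, -0.3756, 0.2135]
orientation: [3.128, 0.109, 0.019]
wrist_force: [0.6, -1.5, -0.8]
grip_width: 0.0391
grip_force: 62.4
[ 0.60899 -0.15168]
[np.float64(0.6089899999999999), np.float64(-0.15168), 0.22] 0.0 cm [ 13.98 -21.46  -0.75] rot [ 0.011 -0.013  0.218] F [ 0.6 -1.5 -0.8] t 13.95
[np.float64(0.6089899999999999), np.float64(-0.15168), 0.146] 0.0 cm [ 13.89 -21.56   6.65] rot [ 0.011 -0.013  0.218] F [ 0.6 -1.5 -0.8] t 13.95
```

```bash
python3 -m inch '[[[1,-4,-0.4,0,0,0.04,3],[3,-8,-0.8,0,0,0.08,3],[6,-12,-0.8,0,0,0.12,3],[9,-16,-0.8,0,0,0.16,3],[12,-19,-0.8,0,0,0.2,3],[14,-21.5,-0.8,0,0,0.22,3],[14,-21.5,-0.8,0,0,0.22,3],[14,-21.5,-0.8,0,0,0.22,3],[14,-21.5,-0.8,0,0,0.22,3]]]'
python3 - <<'E'
from plan import *
s=read_state(); im,d=shot('side','d3'); P=cloud('side',d); r=regions_of('side','tube')
print(rect(P,r[0]['region']&(d>0),.22,.27))
I=im.astype(int); blue=(I[...,2]>I[...,0]+40)&(I[...,2]>I[...,1]+20)
print('ledge',rect(P,blue&(d>0),.122,.134)); print('front',rect(P,blue&(d>0),.208,.22))
b=np.array([.698,-.165]); e=np.array([.989,-.148])
p=b-.09*e; go([*p,.146],-98.5)
E
```

```text
t: 14.85
tool_pos: [0.6037, -0.148, 0.2109]
orientation: [3.132, -0.236, -0.003]
wrist_force: [0.1, 0.3, -1.5]
grip_width: 0.0392
grip_force: 62.2
(1157, [[537.0, -192.0], [655.0, -210.0], [665.0, -138.0], [548.0, -121.0]], 81.6, array([ 72., 119.]), 0.2352)
ledge (3276, [[530.0, -200.0], [697.0, -231.0], [719.0, -114.0], [552.0, -82.0]], 79.3, array([119., 170.]), 0.1304)
front (463, [[687.0, -230.0], [700.0, -232.0], [722.0, -101.0], [708.0, -99.0]], 80.5, array([132.,  14.]), 0.2152)
[np.float64(0.6089899999999999), np.float64(-0.15168), 0.146] 0.0 cm [0.55 0.24 6.54] rot [ 0.     0.001 -0.003] F [-0.3 -0.7 -0.6] t 14.95
```

View pics/d3.png

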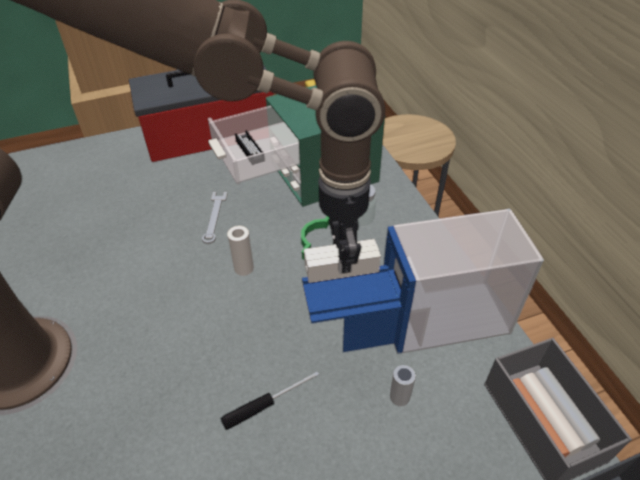

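The tube hangs level over the ledge at (342,260) with the right heading, and the hex set lies in the drawer (250,148). I'll lower the tube.

```bash
python3 -m inch '[[[0.4,0.2,2,0,0,0,3],[0.5,0.25,4,0,0,0,3],[0.5,0.25,5.2,0,0,0,3],[0.5,0.25,6,0,0,0,3],[0.5,0.25,6.4,0,0,0,3],[0.5,0.25,6.6,0,0,0,3],[0.5,0.25,6.7,0,0,0,3],[0.5,0.25,6.7,0,0,0,3]]]'
```

```text
t: 15.75
tool_pos: [0.6102, -0.1508, 0.1457]
orientation: [3.132, -0.236, 0.003]
wrist_force: [-0.0, 0.8, -0.4]
grip_width: 0.0391
grip_force: 62.3
```

```bash
python3 -m inch '[[[0,0,0.15,0,0,0,3],[0,0,0.3,0,0,0,3],[0,0,0.3,0,0,0,3]]]'
```

```text
t: 16.05
tool_pos: [0.6102, -0.1508, 0.1456]
orientation: [3.132, -0.235, 0.002]
wrist_force: [-5.8, 1.6, 11.8]
grip_width: 0.0387
grip_force: 64.1
```

```bash
python3 -m inch '[[[0,0,-0.1,0,0,0,6],[0,0,-0.1,0,0,0,6],[0,0,-0.1,0,0,0,6],[0,0,-0.1,0,0,0,6],[0,0,-2,0,0,0,6],[0,0,-5,0,0,0,4],[0,0,-9,0,0,0,2],[0,0,-11,0,0,0,0],[0,0,-11,0,0,0,0],[0,0,-11,0,0,0,0]]]'
python3 - <<'E'
from plan import *
im,d=read_camera('side'); P=cloud('side',d); r=regions_of('side','tube')
print(r[0]['conf'],rect(P,r[0]['region']&(d>0),.162,.178))
b=np.array([.698,-.165]); e=np.array([.989,-.148])
p=b-.20*e; print(p); go([*p,.25],-98.5,45,-8.5);go([*p,.145],-98.5,45,-8.5); print(read_state()['q'])
E
```

```text
t: 17.05
tool_pos: [0.6093, -0.1506, 0.2513]
orientation: [-3.133, 0.236, 0.0]
wrist_force: [0.0, 1.8, -0.6]
grip_width: -0.0004
grip_force: 0.0
0.84 (1370, [[548.0, -166.0], [664.0, -183.0], [670.0, -140.0], [554.0, -123.0]], 81.9, array([ 44., 117.]), 0.1702)
[ 0.5002 -0.1354]
[np.float64(0.5002), np.float64(-0.13540000000000002), 0.25] 0.0 cm [-10.9    0.15  -0.02] rot [ 0.     0.789 -0.002] F [-0.1 -0.7 -1. ] t 17.15
[np.float64(0.5002), np.float64(-0.13540000000000002), 0.145] 0.0 cm [-10.85   0.16  10.48] rot [ 0.     0.789 -0.002] F [-0.1 -0.7 -1. ] t 17.15
[-3.11607788e-01  2.97844057e-01  1.60961596e+00  3.06409769e-05
  1.23825610e+00  1.40939724e+00]
```

The tube sits straight on the ledge, with its tail at bin x ≈ -0.148 and y ≈ -0.001. I'll move back and tilt 45°.

```bash
python3 -m inch '[[[-2,0,0,0,0.13,0,0],[-4,0,0,0,0.26,0,0],[-6,0.1,0,0,0.39,0,0],[-8,0.1,0,0,0.52,0,0],[-10,0.1,0,0,0.65,0,0],[-10.9,0.1,2,0,0.78,0,0],[-10.9,0.1,4,0,0.79,0,0],[-10.9,0.1,7,0,0.79,0,0],[-10.9,0.1,9,0,0.79,0,0],[-10.9,0.1,10.4,0,0.79,0,0],[-10.9,0.1,10.4,0,0.79,0,0],[-10.9,0.1,10.4,0,0.79,0,0]]]'
python3 - <<'E'
from plan import *
b=np.array([.698,-.165]); e=np.array([.989,-.148]); n=np.array([.148,.989])
s=read_state(); r=s['tool_pos'][:2]-b; print('bin xy',r@e,r@n)
for x in (-.16,-.05,.01,.035): go([*(b+x*e),.146],-98.5,45,-8.5)
print(s['q'])
E
```

```text
t: 18.35
tool_pos: [0.4988, -0.1345, 0.1437]
orientation: [2.844, -0.217, 1.175]
wrist_force: [-0.3, 0.2, 0.4]
grip_width: -0.0003
grip_force: 0.0
bin xy -0.20150337380832925 0.0006731457617162478
[np.float64(0.53976), np.float64(-0.14132), 0.146] 0.0 cm [3.1  0.05 2.77] rot [ 0.001  0.002 -0.003] F [-0.3  0.2  0.4] t 18.35
[np.float64(0.64855), np.float64(-0.15760000000000002), 0.146] 0.0 cm [10.9   0.02 10.53] rot [ 0.001  0.002 -0.003] F [-0.3  0.2  0.4] t 18.35
[np.float64(0.7078899999999999), np.float64(-0.16648000000000002), 0.146] 0.0 cm [15.15 -0.   14.76] rot [ 0.001  0.002 -0.003] F [-0.3  0.2  0.4] t 18.35
[np.float64(0.7326149999999999), np.float64(-0.17018), 0.146] 0.0 cm [ 1.692e+01 -1.000e-02  1.653e+01] rot [ 0.001  0.002 -0.003] F [-0.3  0.2  0.4] t 18.35
[-0.49681937 -0.03657037  2.48168589  1.79408541  0.2481647  -0.47863595]
```

```bash
python3 -m inch '[[[0.5,0,0.5,0,0,0,0],[1,0,1,0,0,0,0],[1.5,0,1.5,0,0,0,0],[2,0,2,0,0,0,0],[2.6,0,2.4,0,0,0,0],[3.1,0,2.8,0,0,0,0],[3.1,0,2.8,0,0,0,0],[3.1,0,2.8,0,0,0,0]]]'
cat > chk.py <<'E'
from plan import *
b=np.array([.698,-.165]); e=np.array([.989,-.148]); n=np.array([.148,.989])
s=read_state(); r=s['tool_pos'][:2]-b; print('bin xy',r@e,r@n,'z',s['tool_pos'][2],'q',s['q'].round(2))
for x in (-.1,-.05,.01,.035): go([*(b+x*e).round(3),.146],-98.5,45,-8.5)
E
python3 chk.py
```

```text
t: 19.15
tool_pos: [0.543, -0.1415, 0.1502]
orientation: [2.839, -0.213, 1.184]
wrist_force: [0.2, 0.7, 0.4]
grip_width: -0.0006
grip_force: 0.0
bin xy -0.1567992921093056 0.0002746940393240194 z 0.15019005021484472 q [-0.45  0.04  2.39  1.82  0.22 -0.47]
[np.float64(0.599), np.float64(-0.15), 0.146] 0.0 cm [3.69 0.   4.32] rot [ 0.001 -0.005 -0.001] F [0.2 0.7 0.4] t 19.15
[np.float64(0.649), np.float64(-0.158), 0.146] 0.0 cm [7.25 0.04 7.92] rot [ 0.001 -0.005 -0.001] F [0.2 0.7 0.4] t 19.15
[np.float64(0.708), np.float64(-0.166), 0.146] 0.0 cm [11.44 -0.05 12.15] rot [ 0.001 -0.005 -0.001] F [0.2 0.7 0.4] t 19.15
[np.float64(0.733), np.float64(-0.17), 0.146] 0.0 cm [13.23 -0.02 13.95] rot [ 0.001 -0.005 -0.001] F [0.2 0.7 0.4] t 19.15
```

```bash
python3 -m inch '[[[0.4,0,0.5,0,0,0,0],[0.8,0,1,0,0,0,0],[1.2,0,1.5,0,0,0,0],[1.6,0,2,0,0,0,0],[2,0,2.5,0,0,0,0],[2.5,0,3,0,0,0,0],[3,0,3.5,0,0,0,0],[3.4,0,4,0,0,0,0],[3.7,0,4.3,0,0,0,0],[3.7,0,4.3,0,0,0,0]]]'; python3 chk.py
```

```text
t: 20.15
tool_pos: [0.5995, -0.1501, 0.1463]
orientation: [2.839, -0.213, 1.185]
wrist_force: [-0.0, 0.9, 0.0]
grip_width: 0.0002
grip_force: 0.0
bin xy -0.09957597516476581 0.0001479830453651509 z 0.14628198450830346 q [-0.41  0.15  2.27  1.87  0.19 -0.49]
[np.float64(0.599), np.float64(-0.15), 0.146] 0.0 cm [-0.06 -0.   -0.02] rot [ 0.001 -0.005 -0.001] F [-0.   0.9  0. ] t 20.15
[np.float64(0.649), np.float64(-0.158), 0.146] 0.0 cm [3.5  0.04 3.58] rot [ 0.001 -0.005 -0.001] F [-0.   0.9  0. ] t 20.15
[np.float64(0.708), np.float64(-0.166), 0.146] 0.0 cm [ 7.69 -0.05  7.81] rot [ 0.001 -0.005 -0.001] F [-0.   0.9  0. ] t 20.15
[np.float64(0.733), np.float64(-0.17), 0.146] 0.0 cm [ 9.47 -0.03  9.61] rot [ 0.001 -0.005 -0.001] F [-0.   0.9  0. ] t 20.15
```

```bash
cat >> look.py <<'E'
def tube(nm=None):
    im,d=shot('side',nm or 'tmp'); P=cloud('side',d); r=regions_of('side','tube')
    if r: print(r[0]['conf'],rect(P,r[0]['region']&(d>0),.162,.178))
    print([(np.round(x['centre'],3).tolist(),round(x['conf'],2)) for x in pinpoint('side','tube_mid')[:2]])
E
python3 -c "
from look import *
tube('d4')"
```

```text
[([0.666, -0.159, 0.153], 0.75)]
```

View pics/d4.png

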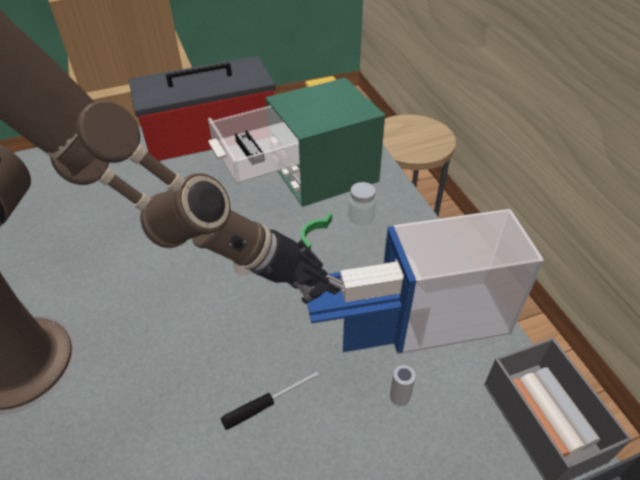

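The gripper pushes the tube's tail at (342,283) and the tube's front is in the opening at (400,270). I'll keep going.

```bash
python3 -m inch '[[[0.5,0,0.5,0,0,0,0],[1,0,1,0,0,0,0],[1.5,0,1.5,0,0,0,0],[2,0,2.05,0,0,0,0],[2.5,0,2.55,0,0,0,0],[3,0,3.1,0,0,0,0],[3.5,0,3.6,0,0,0,0],[3.5,0,3.6,0,0,0,0]]]'; python3 chk.py
```

```text
t: 21.1
tool_pos: [0.65, -0.1578, 0.1464]
orientation: [2.839, -0.213, 1.186]
wrist_force: [0.2, -0.2, 1.0]
grip_width: -0.0001
grip_force: 0.0
bin xy -0.048531096263196724 6.2491942649515e-05 z 0.1464329231746974 q [-0.38  0.24  2.16  1.79  0.17 -0.39]
[np.float64(0.599), np.float64(-0.15), 0.146] 0.0 cm [-3.66 -0.01 -3.64] rot [ 0.001 -0.006 -0.001] F [ 0.2 -0.2  1. ] t 21.1
[np.float64(0.649), np.float64(-0.158), 0.146] 0.0 cm [-0.1   0.04 -0.04] rot [ 0.001 -0.006 -0.001] F [ 0.2 -0.2  1. ] t 21.1
[np.float64(0.708), np.float64(-0.166), 0.146] 0.0 cm [ 4.08 -0.05  4.2 ] rot [ 0.001 -0.006 -0.001] F [ 0.2 -0.2  1. ] t 21.1
[np.float64(0.733), np.float64(-0.17), 0.146] 0.0 cm [ 5.86 -0.03  6.  ] rot [ 0.001 -0.006 -0.001] F [ 0.2 -0.2  1. ] t 21.1
```

```bash
python3 -m inch '[[[0.4,0,0.45,0,0,0,0],[0.9,0,1,0,0,0,0],[1.4,0,1.5,0,0,0,0],[1.9,0,2.05,0,0,0,0],[2.4,0,2.55,0,0,0,0],[3,0,3.15,0,0,0,0],[3.5,0,3.7,0,0,0,0],[4,0,4.25,0,0,0,0],[4,0,4.25,0,0,0,0]]]'; python3 chk.py; python3 -c "
from look import *
tube('d5')"
```

```text
t: 22.0
tool_pos: [0.7075, -0.1665, 0.1445]
orientation: [2.839, -0.213, 1.185]
wrist_force: [-0.1, -0.4, -0.1]
grip_width: -0.0
grip_force: 0.0
bin xy 0.009604173665701895 -3.6582012382940034e-05 z 0.14453980830184873 q [-0.35  0.33  2.03  1.61  0.14 -0.19]
[np.float64(0.599), np.float64(-0.15), 0.146] 0.0 cm [-7.61 -0.01 -7.91] rot [ 0.001 -0.006 -0.001] F [-0.1 -0.4 -0.1] t 22.0
[np.float64(0.649), np.float64(-0.158), 0.146] 0.0 cm [-4.05  0.04 -4.31] rot [ 0.001 -0.006 -0.001] F [-0.1 -0.4 -0.1] t 22.0
[np.float64(0.708), np.float64(-0.166), 0.146] 0.0 cm [ 0.13 -0.05 -0.07] rot [ 0.001 -0.006 -0.001] F [-0.1 -0.4 -0.1] t 22.0
[np.float64(0.733), np.float64(-0.17), 0.146] 0.0 cm [ 1.91 -0.03  1.73] rot [ 0.001 -0.006 -0.001] F [-0.1 -0.4 -0.1] t 22.0
[]
```

Force is near zero and y is centred. Now the last stretch to about +33 mm.

```bash
python3 -m inch '[[[0.3,0,0.3,0,0,0,0],[0.6,0,0.6,0,0,0,0],[0.9,0,0.9,0,0,0,0],[1.2,0,1.2,0,0,0,0],[1.5,0,1.5,0,0,0,0],[1.7,0,1.7,0,0,0,0],[1.7,0,1.7,0,0,0,0],[1.7,0,1.7,0,0,0,0]]]'; python3 chk.py|head -1; python3 -c "
from look import *
tube('d6')"
```

```text
t: 22.95
tool_pos: [0.7284, -0.1678, 0.1419]
orientation: [2.845, -0.212, 1.18]
wrist_force: [-4.7, 3.4, -1.4]
grip_width: -0.0002
grip_force: 0.2
bin xy 0.030498093489074035 0.0017202643526442625 z 0.14192106320796594 q [-0.34  0.37  1.98  1.49  0.14 -0.06]
[]
```

View pics/d6.png

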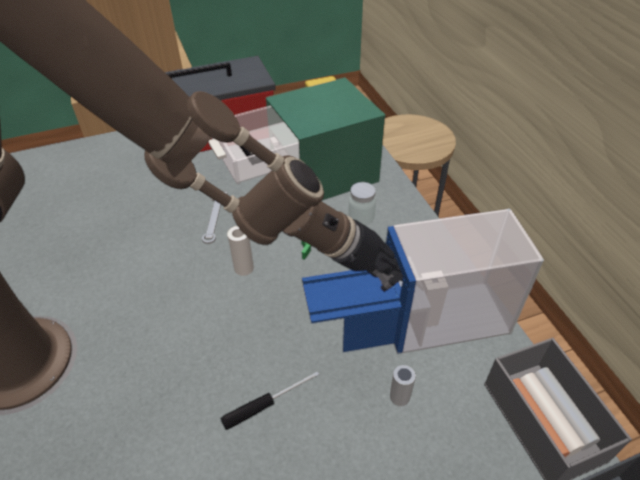

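The tube seems to have tipped nose-down inside: its end shows at (432,280) with its body below. I'll withdraw straight back.

```bash
python3 -m inch '[[[-0.7,0,-0.7,0,0,0,0],[-1.7,0,-1.7,0,0,0,0],[-2.7,0,-2.7,0,0,0,0],[-3.7,0,-3.7,0,0,0,0],[-5.2,0,-5.2,0,0,0,0],[-7,0,-7,0,0,0,0],[-9,0,-9,0,0,0,0],[-10,0,-11,0,0,0,0],[-10,0,-12,0,0,0,0],[-10,0,-14,0,0,0,0],[-10,0,-16,0,0,0,0],[-10,0,-16,0,0,0,0]]]'
python3 - <<'E'
from look import *
im,d=read_camera('side'); a=cv2.resize(im[190:370,340:560],None,fx=1.8,fy=1.8*1.0,interpolation=cv2.INTER_CUBIC)
P=cloud('side',d); im2,_=read_camera('scene'); b=cv2.resize(im2[240:460,200:380],(int(180*a.shape[0]/220),a.shape[0]),interpolation=cv2.INTER_CUBIC)
cv2.imwrite('pics/both.png',np.hstack([a,b])[:,:,::-1])
for c in('side','scene'):
    for n in('tube_mid','hexset_mid'): print(c,n,[(np.round(x['centre'],3).tolist(),round(x['conf'],2)) for x in pinpoint(c,n)[:2]])
E
```

```text
t: 24.3
tool_pos: [0.548, -0.1426, 0.1878]
orientation: [2.836, -0.211, 1.187]
wrist_force: [0.8, -0.9, 0.6]
grip_width: 0.0002
grip_force: 0.0
side tube_mid []
side hexset_mid [([0.555, 0.329, 0.138], 0.91)]
scene tube_mid []
scene hexset_mid [([0.556, 0.329, 0.137], 0.8)]
```

View pics/both.png

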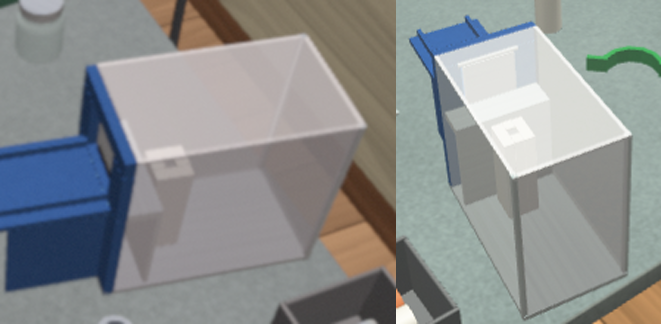

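Run:
```python
from look import *
Ps=[];us=[]
for c,p in(('side',(434.4,279)),('scene',(278.8,328.3))):
    k=get_calibration(c); K=np.array([[k['fx'],0,k['cx']],[0,k['fy'],k['cy']],[0,0,1]])
    us.append(cv2.undistortPoints(np.array([[p]],float),K,np.array(k['dist'])).reshape(2,1)); Ps.append(np.array(k['world_to_cam'])[:3])
X=cv2.triangulatePoints(*Ps,*us); X=(X[:3]/X[3]).ravel(); r=X[:2]-[.698,-.165]; print(X, r@[.989,-.148], r@[.148,.989])
im,d=read_camera('scene'); P=cloud('scene',d); print(P[328,279],P[295:300,262])
```

```text
[ 0.77756808 -0.17676689  0.12738833] 0.08043433559116277 0.00013862050082317882
[ 0.86326728 -0.22623317  0.21373003] [[ 0.7798454  -0.20483145  0.21437195]
 [ 0.78027133 -0.20522856  0.21278409]
 [ 0.784808   -0.20783524  0.21480957]
 [ 0.78694088 -0.20914863  0.21473718]
 [ 0.78836728 -0.21008196  0.2140479 ]]
```

The tube stands on the bin floor: its top is at 0.127 m and its centre at about 0.066 m, at bin x = 0.08. The flap hangs shut and the arm is clear, so I'm handing in.

```bash
python3 -c "
from workcell import *
print(job_done())"
```

```text
the job is handed in; nothing more can be done
None
```

I've handed the job in: the hex key set lies in the drawer, the square tube is off the shelf and stands upright on the bin floor, and the flap looks shut. The other things weren't re-measured, but nothing showed them touched; no verdict came back.

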